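# Turn the cake turntable to its pointer and set its push-push brake

## Robot

A 6-joint arm with a two-finger parallel gripper is mounted at the origin on the work surface. World frame = base frame: x ahead of the robot, y to its left, z up, the work surface at z = 0. Lengths are in m, angles in degrees, forces in N, time in s.
With the tool pointing down it reaches from about 0.3 to 0.75 m from the base axis. Payload 8.5 kg.
Tool frame: the origin (TCP) lies at the very end of the fingers, on their centre line; the grasp point (between the pads) lies 19 mm behind it (hold_point_z is the distance from the TCP to the grasp point, in m); z points along the fingers, y is the direction in which the jaws open and shut (so a half turn about z gives the same grasp; the last joint's range is limited). The gripper opens to 85 mm and grips with 20 to 120 N. Pads are 22 mm wide; open, the fingers measure 114 mm over their backs; the gripper's body (76 mm by 85 mm) begins 54 mm behind the grasp point. The pads swing forward as they close: fully open they stand 13 mm farther back than shut.
Start: joints at [-87.049, 21.807, 74.336, -0, 83.858, -12.336], TCP at [0.145, -0.531, 0.231] pointing down, gripper open.
Joint ranges: [-178.18, 178.18], [-50.72, 133.34], [12.68, 142.11], [-81.47, 261.47], [9.98, 163.14], [-165.26, 165.26]. Speed limits (degrees/s): [136.94, 136.94, 180, 180, 180, 180].

## Interface

Orientations are given as a 3x3 rotation matrix whose columns are the frame's x, y, z axes.
In Python, from rig import observe, get_image, close_job, hold_point_z gives the robot as it stands. The module is installed in compiled form; this text tells all that it offers.
- The arm moves only by the tool jog_arm, never from a script. Its arguments are lists of equal length, an entry for each row: "travel": the shift along the world's x, y, z in m, a list of three; "dr": the turn, a rotation vector about the world's x, y, z in rad, a list of three. In form: {"travel": [[x, y, z], ...], "dr": [[rx, ry, rz], ...]}. A call has 1 to 20 rows; each row shifts and turns the commanded pose from where the row before left it; what a row does not reach is not made up. A row lasts 1/12 s, in which the tool goes at most 41.7 mm and 7.16 degrees, less where a joint would pass 70% of its speed; a pose out of reach is approached as far as the arm can. A call with a gripper value outside its range is refused whole. "jaw" is the finger opening in m, from 0 to 0.0854, set as the call begins (left out, the last holds). The fingers move at their own pace and stop on an object; "newtons" is the grip in N (left out, the last holds). Time passes only in rows, so rows that do not move let the fingers close. It gives the time, the measured TCP pose, the force and the opening at its end, in the units of the state.
- observe(): the state, without advancing time (a new reading comes with each control period).
- get_image(name): name is "side" or "top"; returns a dict with "color" (384x512x3 uint8, red, green, blue), "fovy" (degrees; the focal length in pixels is half the picture's height over the tangent of half this angle, whatever the lens; pixels are square), "cx", "cy" (the principal point, pixels), "k1" (the pictures are not rectified: a ray, as slopes to the right and down, at radius r is drawn at 1 + k1 r^2 times it, then the intrinsics apply), "R" (3x3) and "t" (3): a world point X has camera coordinates R X + t. Camera axes: x right, y down, z forward; pixel columns grow to the right and rows downward; lengths in m; the calibration is good to about 2 mm. A picture is of the moment at which its call begins. There is no depth.
- close_job(): hands the job in, once; it reports no verdict.
The state is a dict: "time_s": time; "q": joint angles; "qvel": joint speeds; "joint_efforts": joint torques, N m; "position": TCP position; "tool_rot": TCP orientation; "ft_force": force on the tool from outside, world axes, zero at the start; "wrist_torque": the same for the moment, N m; "grip_width": finger opening in m.
Only numpy, scipy, OpenCV 4.12 (cv2) and the standard library are available. Lean on these libraries where they do the work, as an engineer would, in place of code of your own. Each camera call takes 0.05 s, during which the arm holds its last target.

## Task

Turn the cake turntable so that the knob on its platter stands in line with the pointer post, and leave it there with its brake on. The brake's push-push button may be on or off to begin with and looks nearly the same both ways, so feel which it is: never turn the platter against the brake, press the button no harder than it needs to click, and do not disturb the other things on the bench.

Things in the scene. Friction and masses are not known exactly. Their poses are not given: they have to be found in the camera images.
- stand: Cake turntable's black foot, 170 mm across, fixed; origin on the bench at the platter's vertical axle, z up. The platter: metal flange 310 mm across, top at 93 mm; on it a black disc 224 mm across, top at 113 mm above the bench; at its centre a white dummy cake tier 90 mm across, 45 mm high. The pointer post stands on the foot's -x side, the brake unit on its -y side.
- platter (a joint): Platter's angle about its axle, rad: 0 when the knob is in line with the pointer post, growing counter-clockwise seen from above. Starts 0.55 to 1.25 rad clockwise of the pointer (negative): turn it counter-clockwise. Brake off: under 1 N at the knob turns it, and it stays where left. Brake on: it holds against 3 N or more at the knob. End stops at +-1.6.
- knob (a point): The steel turning knob, an upright pin 16 mm in diameter and 34 mm tall (113 to 147 mm above the bench) fixed on the platter 95 mm from the axle, 50 mm from the cake tier; this point is half-way up the pin, on its axis.
- pointer (a point): Top of the fixed pointer post, a dark steel strip 16 mm wide that stands 171 mm from the axle on the foot's -x side, 120 mm high. The knob is in line when axle, knob and post lie on one line seen from above.
- lock: Brake unit, fixed: grey column with a 50 x 70 mm head over the flange; origin on the bench under the button's axis, 142 mm from the axle. The round black push-push button (26 mm across) moves straight down; each press to its stop and release changes brake on/off (a rubber shoe presses on the flange), a half press changes nothing. More than 25 N would bend the unit.
- deck (a point): Point on the button's axis level with the flat top of the brake unit's head, 128 mm above the bench. The button's top stands 13 mm above it with the brake off, 7.3 mm with it on, and 3.2 mm at the firm stop, to which it must be pressed to change over. From off it starts to move at 2.5 N; from on it stands firm up to about 8 N; the stop is reached at about 10 N, so press slowly until 15 to 18 N is felt.
- jar_mid (a point): Bystander: clear jar with a red lid, 72 mm across, 105 mm tall, loose; point at its middle.
- mug_mid (a point): Bystander: white mug, 82 mm across, 92 mm tall, loose; point at its middle.
- tape_mid (a point): Bystander: roll of tape lying flat, 90 mm across, 24 mm high, loose; point at its middle.
- cutter_mid (a point): Bystander: steel ring cutter, 66 mm across, 40 mm high, loose; point at its middle.
- nozzle_mid (a point): Bystander: steel piping nozzle, a cone 28 mm across and 42 mm tall, standing beside the brake unit, loose; point near its middle.
- bowl_mid (a point): Bystander: low green tub with a white lid, 106 mm across, 59 mm high, loose; point at its middle.
- scraper_grip (a point): Bystander: spatula lying on the bench, loose; point on its handle.

How it is judged (in metres and radians):
On the way:
1. the platter has been turned to the pointer with the brake off (value of joint platter between -0.08 and 0.08 rad and contact force between lock and stand below 0.5 N), for 0.2 s.
At the end, for the whole second after the job is handed in: The knob is in line with the pointer post within 0.08 rad (about 8 mm at the knob), the platter is still, and the brake is on (its shoe presses on the platter's flange with more than 2 N) (value of joint platter between -0.08 and 0.08 rad and contact force between lock and stand above 2 N and not (velocity of joint platter above 0.03 rad/s or velocity of joint platter below -0.03 rad/s)); the robot touches nothing.
It fails at once if the platter is turned (faster than 0.1 rad/s) while the brake is on (contact force between lock and stand above 1 N and (velocity of joint platter above 0.1 rad/s or velocity of joint platter below -0.1 rad/s)).
It fails at once if the button or the brake unit is pressed with more than 25 N (contact force between the arm and lock above 25 N).
It fails at once if a bystander is moved by more than 30 mm (distance of any of jar_mid, mug_mid, tape_mid, cutter_mid, nozzle_mid, bowl_mid, scraper_grip from where it was at the start of the episode above 0.03 m).
It also fails if it takes over 72 s, if anything falls off the work surface, if the arm or the gripper's body presses on something with over 40 N, if the wrist force passes 120 N, or if a joint passes its speed limit or range.

## Working session

There is one attempt and no reset: what is moved stays moved. The work goes in short steps, Python scripts to look and compute and a tool call to move; the robot and the scene stay as the last step left them, time stands still between calls to the robot, and variables do not carry over. Pictures are saved under pics/ and viewed, and the job is handed in when it is done.

Besides the shell and the picture viewer there is one more tool, called after "Call:" by a JSON object that holds its "api" and its "payload". jog_arm: Moves the arm, as the interface text tells. Its arguments: {"type":"object","properties":{"travel":{"type":"array"},"dr":{"type":"array"},"jaw":{"type":"number"},"newtons":{"type":"number"}},"required":["travel","dr"]}

```bash
mkdir -p pics; ls; cat > h.py <<'E'
import numpy as np, cv2, pickle
from rig import observe, get_image, close_job, hold_point_z
def snap(name,tag):
    d=get_image(name); cv2.imwrite(f'pics/{tag}.png',cv2.cvtColor(d['color'],cv2.COLOR_RGB2BGR)); pickle.dump(d,open(f'{tag}.pkl','wb')); return d
def load(tag): return pickle.load(open(f'{tag}.pkl','rb'))
def K(d):
    h=d['color'].shape[0]; f=h/2/np.tan(np.radians(d['fovy'])/2)
    return np.array([[f,0,d['cx']],[0,f,d['cy']],[0,0,1]]), np.array([d['k1'],0,0,0,0.])
def proj(d,X):
    X=np.atleast_2d(X).astype(float); k,D=K(d)
    return cv2.projectPoints(X,cv2.Rodrigues(np.array(d['R']))[0],np.array(d['t'],float),k,D)[0][:,0]
def ray(d,uv):
    k,D=K(d); p=cv2.undistortPoints(np.array([[uv]],float),k,D)[0,0]
    R=np.array(d['R']); return -R.T@np.array(d['t']), R.T@np.array([p[0],p[1],1])
def atz(d,uv,z):
    o,v=ray(d,uv); return o+v*(z-o[2])/v[2]
def crop(tag,x0,y0,x1,y1,s):
    im=cv2.imread(f'pics/{tag}.png')[y0:y1,x0:x1]; im=cv2.resize(im,None,fx=s,fy=s,interpolation=cv2.INTER_CUBIC); cv2.imwrite(f'pics/{tag}_c{x0}_{y0}.png',im)
E
python3 - <<'E'
from h import *
for n in('top','side'):
    d=snap(n,n+'0'); print(n,d['fovy'],d['cx'],d['cy'],d['k1'],-np.array(d['R']).T@np.array(d['t']))
s=observe();print(s['time_s'],s['position'],np.round(s['tool_rot'],3),s['ft_force'],s['grip_width'],hold_point_z)
E
```

```text
pics
top 52.16501920614204 255.6275612296528 186.64079871892955 0.04393429783398094 [0.30534319 0.01883782 1.06433774]
side 53.48430099082065 254.6874839324997 189.98333048902626 -0.125459059391515 [ 0.1782943  -0.81430146  0.97189955]
0.1 [ 0.14496719 -0.53027262  0.23076546] [[ 0.965  0.264 -0.   ]
 [ 0.264 -0.965  0.001]
 [ 0.    -0.001 -1.   ]] [ 1.30315715 -0.69667076 -0.1765596 ] 0.0856088347677346 0.0187
```

View pics/top0.png

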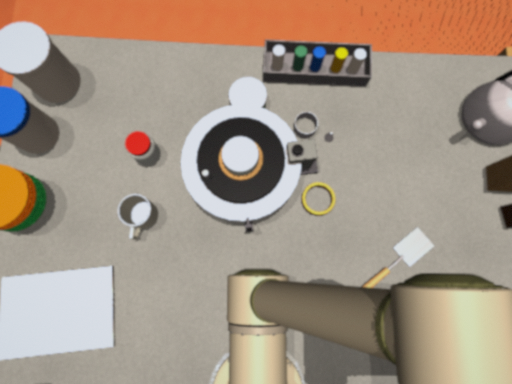

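View pics/side0.png

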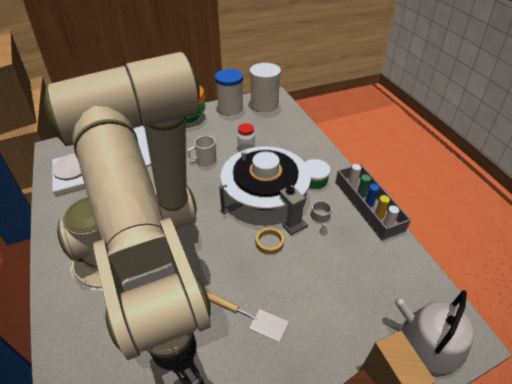

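The top view shows the turntable centred near (241,158), with the knob at (206,173), the pointer at (249,226) and the brake head at (300,151). The nozzle is at (329,136), next to the brake. I'll enlarge both views next.

```bash
python3 - <<'E'
from h import *
crop('top0',170,70,350,240,4.4); crop('side0',205,110,345,260,4)
E
```

```text
(no output)
```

View pics/top0_c170_70.png

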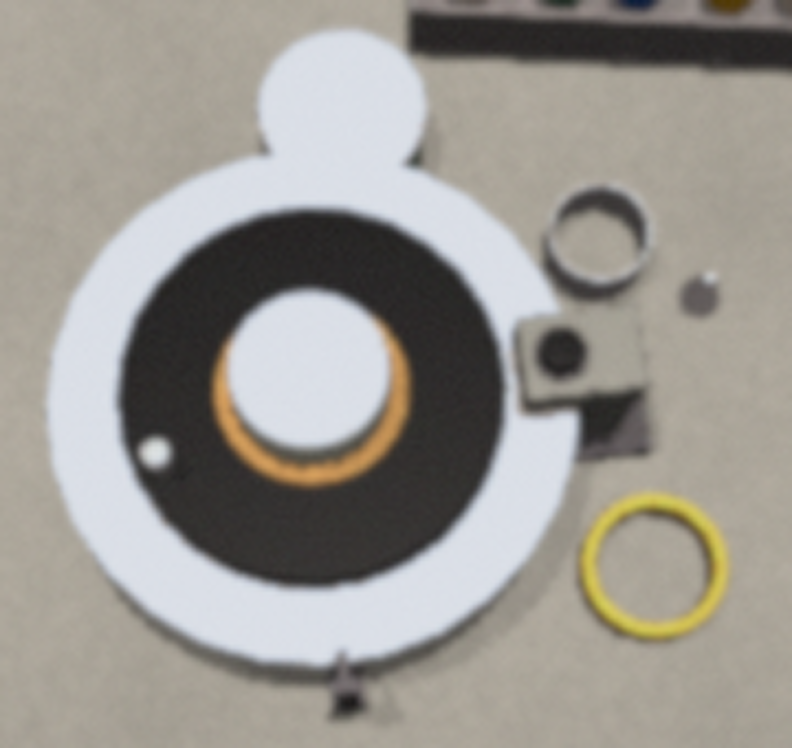

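View pics/side0_c205_110.png

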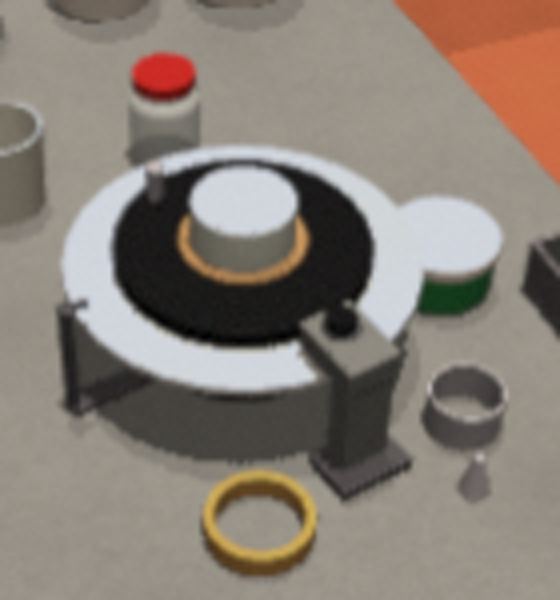

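```bash
python3 - <<'E'
from h import *
t=load('top0'); s=load('side0')
T=lambda x,y:(170+x/4.4,70+y/4.4); S=lambda x,y:(205+x/4,110+y/4)
# disc edges
P=[T(117,397),T(504,397),T(312,208),T(310,587)]
for p in P: print('disc',atz(t,p,.113))
c=np.mean([atz(t,p,.113) for p in P],0); print('c from edges',(atz(t,P[0],.113)+atz(t,P[1],.113))/2,(atz(t,P[2],.113)+atz(t,P[3],.113))/2)
P=[S(112,250),S(374,255)]
print('side disc', [atz(s,p,.113) for p in P])
print('knob top',atz(t,T(155,451),.147),atz(s,S(154,167),.147))
for h in(.1353,.141): print('button',h,atz(t,T(562,350),h),atz(s,S(343,314),h))
print('ptr',atz(t,T(348,700),.12),atz(t,T(342,655),.12),atz(s,S(65,306),.12),atz(s,S(86,303),.12))
print('head corners',[atz(t,T(*p),.128) for p in((515,320),(525,412),(643,392),(633,300))])
print('nozzle',atz(t,T(710,277),.042),atz(s,S(478,455),.042), 'cake',atz(t,T(309,370),.158))
E
```

```text
disc [0.55828814 0.182762   0.113     ]
disc [ 0.57044284 -0.03747716  0.113     ]
disc [0.6781303  0.07894365 0.113     ]
disc [0.45496116 0.06606102 0.113     ]
c from edges [0.56436549 0.07264242 0.113     ] [0.56654573 0.07250234 0.113     ]
side disc [array([0.46371763, 0.09979114, 0.113     ]), array([0.66528783, 0.01087099, 0.113     ])]
knob top [0.51998781 0.15362933 0.147     ] [0.5215917  0.15045044 0.147     ]
button 0.1353 [ 0.59317239 -0.06742261  0.1353    ] [ 0.59903487 -0.06317178  0.1353    ]
button 0.141 [ 0.59140645 -0.06689337  0.141     ] [ 0.59616824 -0.06828945  0.141     ]
ptr [0.39270337 0.04104043 0.12      ] [0.41713117 0.04577972 0.12      ] [0.40376528 0.04324286 0.12      ] [0.42056402 0.04013959 0.12      ]
head corners [array([ 0.61164898, -0.04094563,  0.128     ]), array([ 0.55821864, -0.04868224,  0.128     ]), array([ 0.57338175, -0.11425223,  0.128     ]), array([ 0.62705281, -0.10720799,  0.128     ])]
nozzle [ 0.67402977 -0.16594172  0.042     ] [ 0.67607808 -0.16577709  0.042     ] cake [0.56729362 0.07191006 0.158     ]
```

Call:
{"api": "jog_arm", "payload": {"travel": [[0.005,0.005,0.005],[0.012,0.012,0.005],[0.02,0.02,0.005],[0.024,0.025,0],[0.025,0.026,0],[0.025,0.026,0],[0.025,0.026,0],[0.025,0.026,0],[0.025,0.026,0],[0.025,0.026,0],[0.025,0.026,0],[0.025,0.026,0],[0.025,0.026,0],[0.025,0.026,0],[0.025,0.026,0],[0.025,0.026,0],[0.025,0.026,0],[0.025,0.026,0],[0.025,0.026,0],[0.01,0.01,0]], "dr": [[0,0,0.09],[0,0,0.09],[0,0,0.09],[0,0,0.09],[0,0,0.09],[0,0,0.09],[0,0,0.09],[0,0,0.09],[0,0,0.09],[0,0,0.09],[0,0,0.09],[0,0,0.09],[0,0,0.09],[0,0,0.09],[0,0,0.09],[0,0,0.09],[0,0,0.09],[0,0,0.09],[0,0,0.09],[0,0,0.09]], "jaw": 0, "newtons": 30}}

```text
time_s: 1.77
position: [0.5929, -0.0652, 0.2456]
tool_rot: [[-0.482, 0.876, -0.0], [0.876, 0.482, 0.001], [0.001, 0.0, -1.0]]
ft_force: [-0.6, -0.2, -0.7]
grip_width: -0.0
```

```bash
python3 - <<'E'
from h import *
s=observe();print(s['time_s'],s['position'],np.round(s['tool_rot'],3),s['ft_force'],s['grip_width'],np.round(s['q'],1))
snap('top','top1');snap('side','side1');crop('top1',170,70,350,240,4.4);crop('side1',205,60,345,210,4)
E
```

```text
1.7667 [ 0.59288748 -0.06517518  0.24555058] [[-0.482  0.876 -0.   ]
 [ 0.876  0.482  0.001]
 [ 0.001  0.    -1.   ]] [-0.56714022 -0.23917249 -0.70543954] -4.888782140324553e-05 [-17.7  26.1  65.    0.1  89.  -46.5]
```

View pics/side1.png

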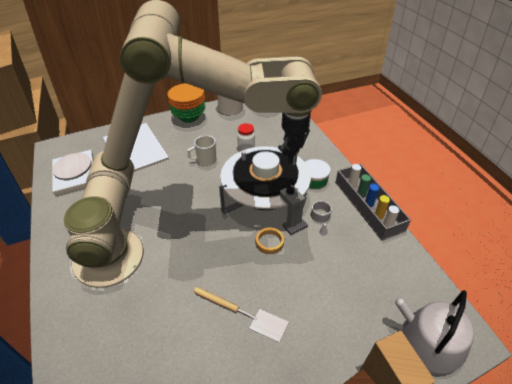

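View pics/top1.png

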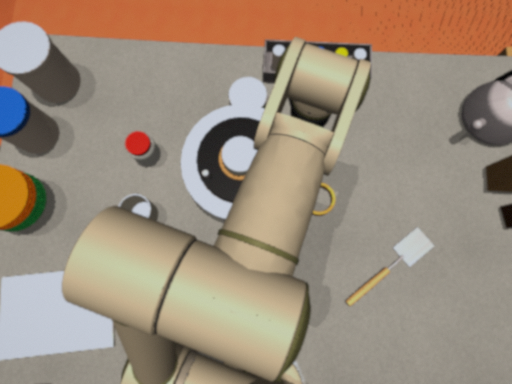

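The side view has the closed fingers above the brake head at about (285,160). The arm hides the unit in the top view. I'll go down to just above the button.

Call:
{"api": "jog_arm", "payload": {"travel": [[-0.001,-0.001,-0.008],[-0.001,-0.001,-0.012],[0,0,-0.014],[0,0,-0.014],[0,0,-0.014],[0,0,-0.014],[0,0,-0.01],[0,0,-0.006],[0,0,-0.004],[0,0,0],[0,0,0]], "dr": [[0,0,0],[0,0,0],[0,0,0],[0,0,0],[0,0,0],[0,0,0],[0,0,0],[0,0,0],[0,0,0],[0,0,0],[0,0,0]]}}

```text
time_s: 2.78
position: [0.5891, -0.0708, 0.1508]
tool_rot: [[-0.475, 0.88, 0.001], [0.88, 0.475, -0.0], [-0.001, 0.0, -1.0]]
ft_force: [-0.1, 0.2, 0.5]
grip_width: 0.0001
```

Call:
{"api": "jog_arm", "payload": {"travel": [[0,0,0]], "dr": [[0,0,0]]}}

```text
time_s: 2.87
position: [0.5893, -0.0707, 0.151]
tool_rot: [[-0.476, 0.88, 0.001], [0.88, 0.476, -0.0], [-0.001, 0.001, -1.0]]
ft_force: [0.3, -0.2, 0.6]
grip_width: -0.0001
```

Call:
{"api": "jog_arm", "payload": {"travel": [[0,0,0]], "dr": [[0,0,0]]}}

```text
time_s: 2.95
position: [0.5892, -0.0706, 0.151]
tool_rot: [[-0.476, 0.88, 0.001], [0.88, 0.476, -0.0], [-0.001, 0.001, -1.0]]
ft_force: [0.3, -0.5, 0.0]
grip_width: -0.0002
```

```bash
python3 - <<'E'
from h import *
snap('side','side2');crop('side2',205,110,345,260,4)
E
```

```text
(no output)
```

View pics/side2_c205_110.png

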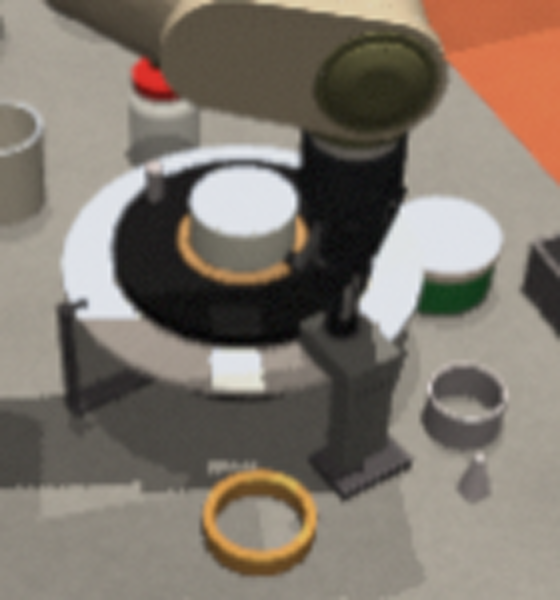

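The fingertip sits right over the button in the crop, at about (345,310). Now I'll feel for it slowly.

Call:
{"api": "jog_arm", "payload": {"travel": [[0.002,0.003,-0.003],[0,0,-0.003],[0,0,-0.001],[0,0,-0.001],[0,0,0],[0,0,0]], "dr": [[0,0,0],[0,0,0],[0,0,0],[0,0,0],[0,0,0],[0,0,0]]}}

```text
time_s: 3.5
position: [0.591, -0.0675, 0.1423]
tool_rot: [[-0.476, 0.879, -0.0], [0.879, 0.476, 0.0], [0.0, -0.0, -1.0]]
ft_force: [0.0, 0.7, -0.4]
grip_width: -0.0001
```

Call:
{"api": "jog_arm", "payload": {"travel": [[0,0,-0.001],[0,0,0],[0,0,-0.001],[0,0,0]], "dr": [[0,0,0],[0,0,0],[0,0,0],[0,0,0]]}}

```text
time_s: 3.83
position: [0.591, -0.0676, 0.1404]
tool_rot: [[-0.476, 0.88, 0.0], [0.88, 0.476, -0.0], [-0.0, 0.0, -1.0]]
ft_force: [-1.0, 0.1, 1.5]
grip_width: 0.0001
```

Call:
{"api": "jog_arm", "payload": {"travel": [[0,0,-0.001],[0,0,0],[0,0,0]], "dr": [[0,0,0],[0,0,0],[0,0,0]]}}

```text
time_s: 4.08
position: [0.591, -0.0676, 0.1396]
tool_rot: [[-0.476, 0.879, 0.0], [0.879, 0.476, -0.0], [-0.0, 0.0, -1.0]]
ft_force: [-0.8, -0.3, 3.7]
grip_width: -0.0002
```

Call:
{"api": "jog_arm", "payload": {"travel": [[0,0,-0.001],[0,0,0],[0,0,0]], "dr": [[0,0,0],[0,0,0],[0,0,0]]}}

```text
time_s: 4.33
position: [0.591, -0.0676, 0.1388]
tool_rot: [[-0.476, 0.879, 0.001], [0.879, 0.476, -0.0], [-0.001, 0.0, -1.0]]
ft_force: [-2.0, 1.0, 6.1]
grip_width: -0.0
```

Call:
{"api": "jog_arm", "payload": {"travel": [[0,0,0],[0,0,0],[0,0,0],[0,0,0]], "dr": [[0,0,0],[0,0,0],[0,0,0],[0,0,0]]}}

```text
time_s: 4.67
position: [0.591, -0.0676, 0.1388]
tool_rot: [[-0.476, 0.879, 0.001], [0.879, 0.476, -0.0], [-0.001, 0.0, -1.0]]
ft_force: [-1.7, 0.3, 7.3]
grip_width: 0.0
```

Call:
{"api": "jog_arm", "payload": {"travel": [[0,0,-0.001],[0,0,0],[0,0,0],[0,0,0]], "dr": [[0,0,0],[0,0,0],[0,0,0],[0,0,0]]}}

```text
time_s: 5.0
position: [0.5911, -0.0675, 0.1379]
tool_rot: [[-0.476, 0.879, 0.001], [0.879, 0.476, -0.0], [-0.001, 0.0, -1.0]]
ft_force: [-1.7, -0.1, 6.9]
grip_width: 0.0003
```

```bash
python3 - <<'E'
from h import *
s=observe();print(s['position'],s['ft_force'],s['wrist_torque'])
snap('side','side3');crop('side3',245,150,345,230,6)
E
```

```text
[ 0.59106204 -0.0675423   0.13790326] [-1.69932174 -0.14564999  6.91679034] [-0.01068706  0.38249726  0.00265321]
```

View pics/side3_c245_150.png

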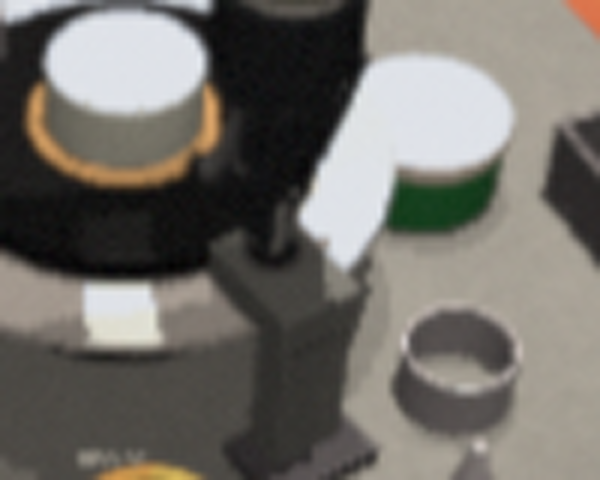

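Call:
{"api": "jog_arm", "payload": {"travel": [[0,0,-0.001],[0,0,0],[0,0,0]], "dr": [[0,0,0],[0,0,0],[0,0,0]]}}

```text
time_s: 5.3
position: [0.5911, -0.0676, 0.1369]
tool_rot: [[-0.476, 0.879, 0.001], [0.879, 0.476, -0.0], [-0.001, 0.0, -1.0]]
ft_force: [-2.0, 0.8, 7.8]
grip_width: 0.0002
```

Call:
{"api": "jog_arm", "payload": {"travel": [[0,0,0]], "dr": [[0,0,0]]}}

```text
time_s: 5.38
position: [0.5911, -0.0675, 0.137]
tool_rot: [[-0.476, 0.879, 0.001], [0.879, 0.476, -0.0], [-0.001, 0.0, -1.0]]
ft_force: [-2.5, 0.1, 7.5]
grip_width: 0.0002
```

Call:
{"api": "jog_arm", "payload": {"travel": [[0,0,0]], "dr": [[0,0,0]]}}

```text
time_s: 5.47
position: [0.5911, -0.0676, 0.137]
tool_rot: [[-0.476, 0.879, 0.001], [0.879, 0.476, -0.0], [-0.001, 0.0, -1.0]]
ft_force: [-2.2, -0.2, 6.7]
grip_width: -0.0002
```

The button gave under about 7 N, from 141 mm down to 137 mm, with the force nearly flat. A button in the on state would sit at 135 mm and stand firm, so the brake is off. I stopped well short of the click. Next I'll back off and go to the knob.

Call:
{"api": "jog_arm", "payload": {"travel": [[0,0,0.003],[0,0,0.006],[0,0,0.015],[0,0,0.02],[0,0,0.02],[-0.003,0.008,0.014],[-0.006,0.019,0.006],[-0.006,0.019,0],[-0.006,0.019,0],[-0.006,0.019,0],[-0.006,0.019,0],[-0.006,0.019,0],[-0.006,0.019,0],[-0.006,0.019,0],[-0.006,0.019,0],[-0.006,0.019,0],[-0.006,0.019,0],[-0.005,0.015,0],[-0.003,0.008,0],[0,0,0]], "dr": [[0,0,0],[0,0,0],[0,0,0],[0,0,0],[0,0,0],[0,0,0],[0,0,0],[0,0,0],[0,0,0],[0,0,0],[0,0,0],[0,0,0],[0,0,0],[0,0,0],[0,0,0],[0,0,0],[0,0,0],[0,0,0],[0,0,0],[0,0,0]]}}

```text
time_s: 7.13
position: [0.5134, 0.1737, 0.2203]
tool_rot: [[-0.478, 0.879, -0.0], [0.879, 0.478, 0.0], [0.0, -0.0, -1.0]]
ft_force: [0.4, -0.0, -0.6]
grip_width: 0.0003
```

Call:
{"api": "jog_arm", "payload": {"travel": [[0,0,0],[0,0,0],[0,0,0],[0,0,0],[0,0,0],[0,0,0]], "dr": [[0,0,0.015],[0,0,0],[0,0,0],[0,0,0],[0,0,0],[0,0,0]], "jaw": 0.036}}

```text
time_s: 7.63
position: [0.5141, 0.1721, 0.2203]
tool_rot: [[-0.489, 0.873, -0.0], [0.873, 0.489, -0.0], [-0.0, -0.0, -1.0]]
ft_force: [0.5, -0.2, -0.8]
grip_width: 0.036
```

```bash
python3 - <<'E'
from h import *
s=observe();print(s['time_s'],s['position'],np.round(s['tool_rot'],3),s['ft_force'],s['grip_width'],np.round(s['q'],1))
snap('side','side4');crop('side4',205,110,345,260,4)
E
```

```text
7.6333 [0.51411923 0.1721326  0.22027944] [[-0.489  0.873 -0.   ]
 [ 0.873  0.489 -0.   ]
 [-0.    -0.    -1.   ]] [ 0.48080605 -0.16265441 -0.84232593] 0.03596975535957216 [  6.   21.5  76.7  -0.   81.8 -23.2]
```

View pics/side4_c205_110.png

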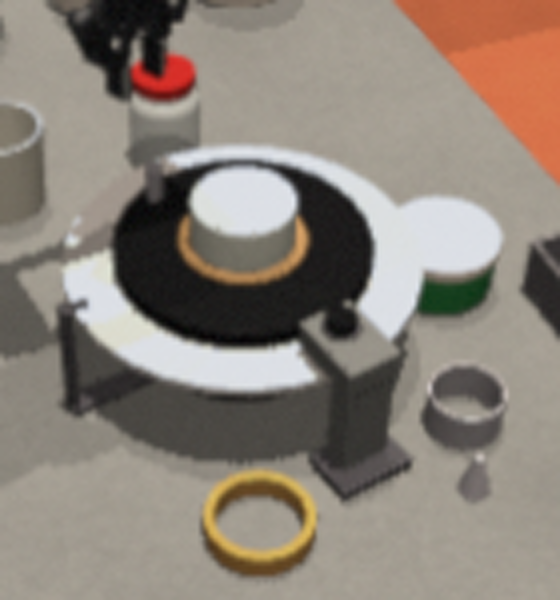

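The fingers show at the upper left of the crop, around (140,60), because I overshot in y. I'll shift over the knob and then check.

Call:
{"api": "jog_arm", "payload": {"travel": [[0.003,-0.009,0],[0.003,-0.01,0],[0,0,-0.015],[0,0,-0.015],[0,0,-0.015],[0,0,-0.01],[0,0,0],[0,0,0]], "dr": [[0,0,0],[0,0,0],[0,0,0],[0,0,0],[0,0,0],[0,0,0],[0,0,0],[0,0,0]]}}

```text
time_s: 8.35
position: [0.5203, 0.1527, 0.1653]
tool_rot: [[-0.488, 0.873, -0.001], [0.873, 0.488, -0.0], [0.0, -0.001, -1.0]]
ft_force: [-0.2, 0.5, 0.4]
grip_width: 0.0358
```

```bash
python3 - <<'E'
from h import *
snap('top','top5');snap('side','side5');crop('side5',215,110,315,210,6);crop('top5',170,110,290,230,5)
E
```

```text
(no output)
```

View pics/side5_c215_110.png

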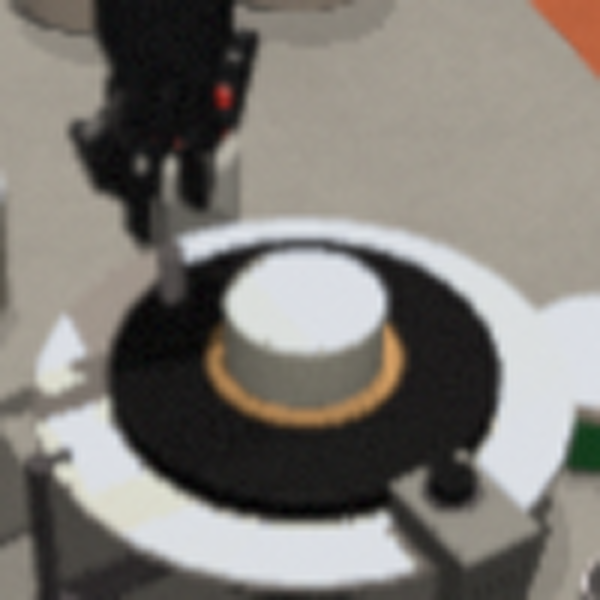

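View pics/top5_c170_110.png

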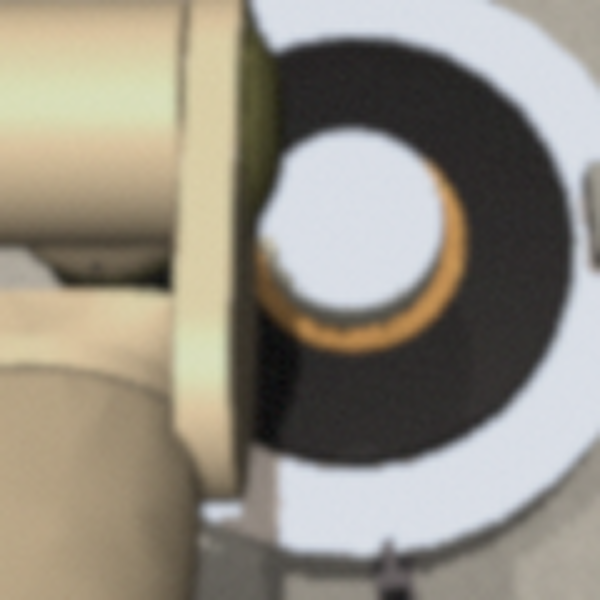

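```bash
python3 - <<'E'
from h import *
d=load('side5'); s=observe(); p=np.array(s['position']); y=np.array(s['tool_rot'])[:,1]
f=lambda X:((proj(d,X)[0]-[215,110])*6).round(0)
for n,X in(('tcp',p),('tip+',p+.018*y),('tip-',p-.018*y),('knobtop',[p[0],p[1],.147]),('axle cake',[.5655,.0725,.158]),('discL',[.5655,.0725,.113])): print(n,f(X))
E
```

```text
tcp [167. 222.]
tip+ [187. 207.]
tip- [146. 237.]
knobtop [168. 248.]
axle cake [295. 298.]
discL [294. 359.]
```

```bash
python3 - <<'E'
from h import *
for tag,x0,y0,x1,y1,sc in(('side0',205,110,345,260,4),('top0',170,70,350,240,4.4)):
    d=load(tag); im=cv2.imread(f'pics/{tag}_c{x0}_{y0}.png')
    a=np.linspace(0,2*np.pi,73)
    def circ(r,z,c,col):
        X=np.c_[c[0]+r*np.cos(a),c[1]+r*np.sin(a),0*a+z]; q=((proj(d,X)-[x0,y0]+.5)*sc-.5)
        cv2.polylines(im,[np.round(q).astype(int)],True,col,1)
    A=(.5655,.0725)
    circ(.155,.093,A,(0,0,255));circ(.112,.113,A,(0,255,255));circ(.045,.158,A,(0,255,0))
    circ(.008,.147,(.520,.153),(255,0,255));circ(.013,.141,(.590,-.0673),(255,255,0));
    circ(.003,.12,(.5655-.171*np.cos(np.radians(10)),.0725-.171*np.sin(np.radians(10))),(255,0,0))
    cv2.imwrite(f'pics/ov_{tag}.png',im)
E
```

```text
(no output)
```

View pics/ov_side0.png

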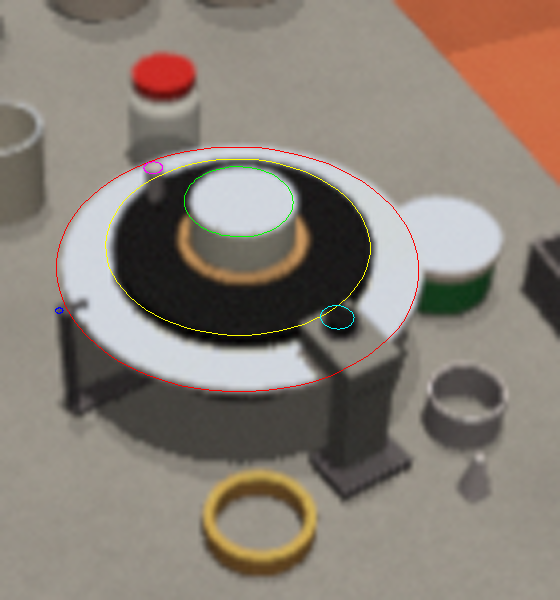

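View pics/ov_top0.png

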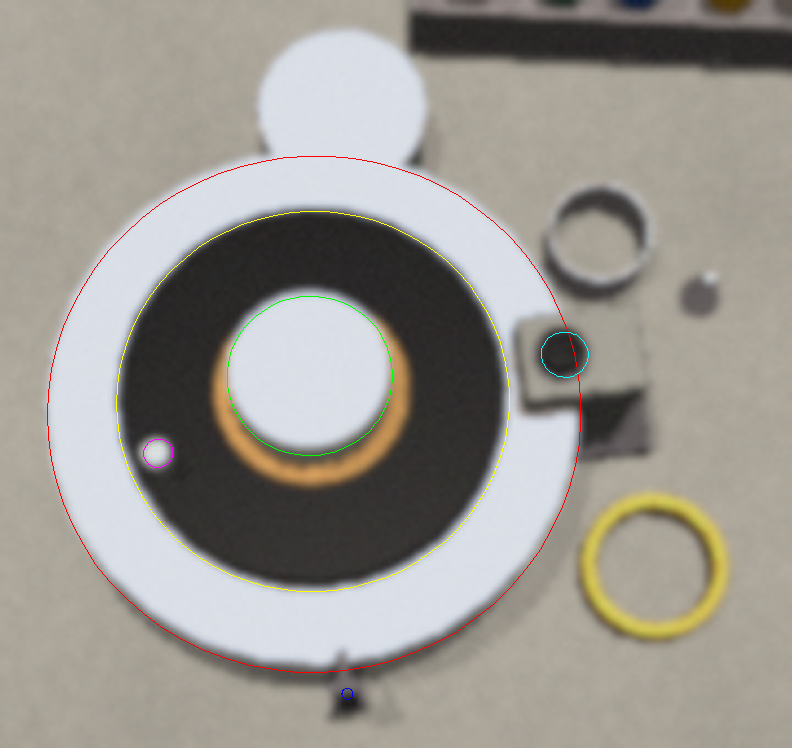

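In the overlays the axle fits best at (0.568, 0.072), about 2 mm farther in x. The stand heading is about 10°, agreed by the pointer and the button. That puts the knob at about 120.4°, so it needs roughly 69.6° of turn. Lowering the open jaws around the knob.

Call:
{"api": "jog_arm", "payload": {"travel": [[0,0,-0.004],[0,0,-0.006],[0,0,-0.006],[0,0,-0.006],[0,0,-0.006],[0,0,-0.006],[0,0,-0.004],[0,0,-0.002],[0,0,0]], "dr": [[0,0,0.01],[0,0,0.01],[0,0,0],[0,0,0],[0,0,0],[0,0,0],[0,0,0],[0,0,0],[0,0,0]]}}

```text
time_s: 9.2
position: [0.5198, 0.1535, 0.1248]
tool_rot: [[-0.506, 0.862, -0.001], [0.862, 0.506, -0.0], [0.0, -0.001, -1.0]]
ft_force: [0.4, 0.3, -0.3]
grip_width: 0.0363
```

Call:
{"api": "jog_arm", "payload": {"travel": [[0,0,0],[0,0,0],[0,0,0]], "dr": [[0,0,0],[0,0,0],[0,0,0]], "jaw": 0.024, "newtons": 20}}

```text
time_s: 9.45
position: [0.5202, 0.1535, 0.1256]
tool_rot: [[-0.506, 0.862, 0.001], [0.862, 0.506, 0.0], [-0.0, 0.001, -1.0]]
ft_force: [-0.2, 0.4, -0.1]
grip_width: 0.0243
```

```bash
python3 - <<'E'
from h import *
s=observe();print(s['time_s'],s['position'],s['ft_force'],s['grip_width'])
snap('side','side6');crop('side6',215,110,315,210,6)
E
```

```text
9.45 [0.52015572 0.15350296 0.12561666] [-0.22005511  0.43952477 -0.11597864] 0.024308162201487103
```

View pics/side6_c215_110.png

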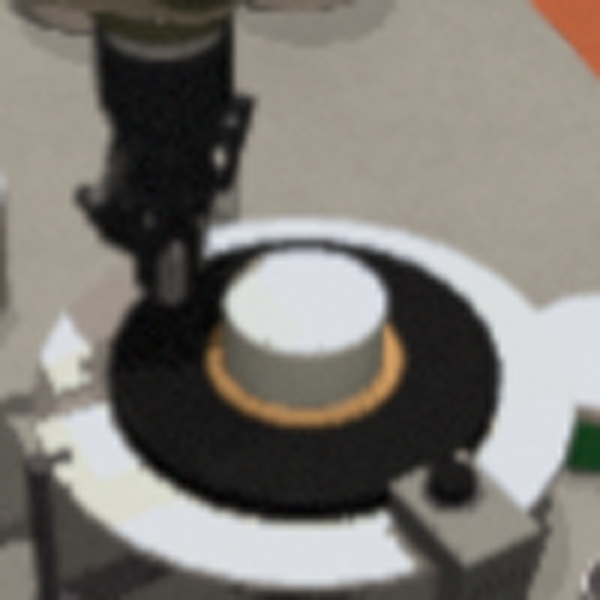

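The knob stands between the jaws at about (172,275). First, a slow test push under 0.1 rad/s.

Call:
{"api": "jog_arm", "payload": {"travel": [[-0.0005,-0.0003,0],[-0.0005,-0.0003,0],[-0.0005,-0.0003,0],[-0.0005,-0.0003,0],[-0.0005,-0.0003,0],[-0.0005,-0.0003,0],[-0.0005,-0.0003,0],[-0.0005,-0.0003,0],[-0.0005,-0.0003,0],[-0.0005,-0.0003,0],[-0.0005,-0.0003,0],[-0.0005,-0.0003,0]], "dr": [[0,0,0.006],[0,0,0.006],[0,0,0.006],[0,0,0.006],[0,0,0.006],[0,0,0.006],[0,0,0.006],[0,0,0.006],[0,0,0.006],[0,0,0.006],[0,0,0.006],[0,0,0.006]]}}

```text
time_s: 10.5
position: [0.514, 0.1498, 0.1254]
tool_rot: [[-0.568, 0.823, 0.0], [0.823, 0.568, -0.0], [-0.0, 0.0, -1.0]]
ft_force: [0.0, 0.2, -0.3]
grip_width: 0.0238
```

Call:
{"api": "jog_arm", "payload": {"travel": [[-0.0005,-0.0003,0],[-0.0005,-0.0003,0],[-0.0005,-0.0003,0],[-0.0005,-0.0003,0],[-0.0005,-0.0003,0],[-0.0005,-0.0003,0]], "dr": [[0,0,0.006],[0,0,0.006],[0,0,0.006],[0,0,0.006],[0,0,0.006],[0,0,0.006]]}}

```text
time_s: 11.0
position: [0.5109, 0.148, 0.1253]
tool_rot: [[-0.597, 0.802, 0.0], [0.802, 0.597, -0.0], [-0.0, 0.0, -1.0]]
ft_force: [0.7, -0.1, 0.7]
grip_width: 0.024
```

```bash
python3 - <<'E'
from h import *
s=observe();p=np.array(s['position']);y=np.array(s['tool_rot'])[:,1];print(s['time_s'],p,np.degrees(np.arctan2(y[1],y[0])),s['ft_force'],s['grip_width'])
snap('side','side7');crop('side7',215,110,315,210,6)
A=np.array([.568,.072]);v=p[:2]-A;th=np.degrees(np.arctan2(v[1],v[0]));print(np.hypot(*v),th)
for t in np.arange(th,192,4): print(round(t,1),np.round(A+.095*np.array([np.cos(np.radians(t)),np.sin(np.radians(t))]),4))
E
```

```text
11.0 [0.51094732 0.14802323 0.12532415] 36.64437942172409 [ 0.73274495 -0.08624602  0.70387508] 0.023977280047105934
0.09505019588133068 126.88689867898658
126.9 [0.511 0.148]
130.9 [0.5058 0.1438]
134.9 [0.501  0.1393]
138.9 [0.4964 0.1345]
142.9 [0.4922 0.1293]
146.9 [0.4884 0.1239]
150.9 [0.485  0.1182]
154.9 [0.482  0.1123]
158.9 [0.4794 0.1062]
162.9 [0.4772 0.1   ]
166.9 [0.4755 0.0936]
170.9 [0.4742 0.087 ]
174.9 [0.4734 0.0805]
178.9 [0.473  0.0738]
182.9 [0.4731 0.0672]
186.9 [0.4737 0.0606]
190.9 [0.4747 0.0541]
```

View pics/side7_c215_110.png

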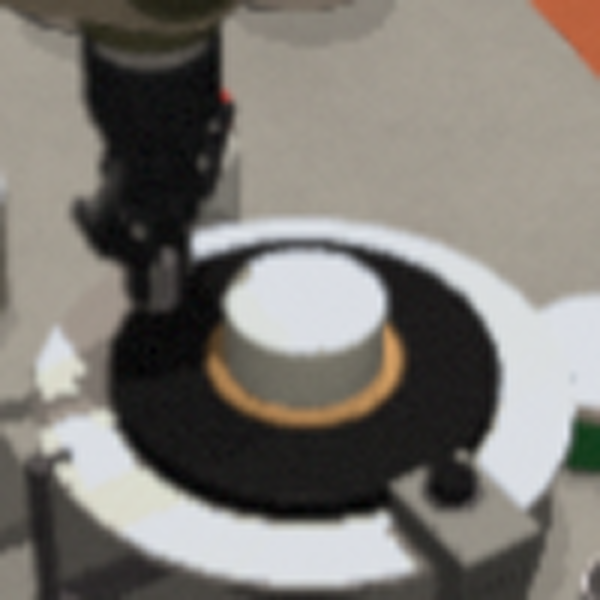

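The knob followed with under 1 N, so the brake is free. Now I'll run the arc.

Call:
{"api": "jog_arm", "payload": {"travel": [[-0.0026,-0.0021,0],[-0.0026,-0.0021,0],[-0.0024,-0.0022,0],[-0.0024,-0.0023,0],[-0.0023,-0.0024,0],[-0.0023,-0.0024,0],[-0.0021,-0.0026,0],[-0.0021,-0.0026,0],[-0.0019,-0.0027,0],[-0.0019,-0.0027,0],[-0.0017,-0.0028,0],[-0.0017,-0.0029,0],[-0.0015,-0.0029,0],[-0.0015,-0.003,0],[-0.0013,-0.003,0],[-0.0013,-0.0031,0],[-0.0011,-0.0031,0],[-0.0011,-0.0031,0],[-0.0009,-0.0032,0],[-0.0008,-0.0032,0]], "dr": [[0,0,0.035],[0,0,0.035],[0,0,0.035],[0,0,0.035],[0,0,0.035],[0,0,0.035],[0,0,0.035],[0,0,0.035],[0,0,0.035],[0,0,0.035],[0,0,0.035],[0,0,0.035],[0,0,0.035],[0,0,0.035],[0,0,0.035],[0,0,0.035],[0,0,0.035],[0,0,0.035],[0,0,0.035],[0,0,0.035]]}}

```text
time_s: 12.72
position: [0.4754, 0.0936, 0.1254]
tool_rot: [[-0.974, 0.228, 0.0], [0.228, 0.974, 0.0], [-0.0, 0.0, -1.0]]
ft_force: [1.9, 0.8, -0.2]
grip_width: 0.0239
```

```bash
python3 - <<'E'
from h import *
s=observe();p=np.array(s['position']);y=np.array(s['tool_rot'])[:,1];print(s['time_s'],p,np.degrees(np.arctan2(y[1],y[0])),s['ft_force'],s['grip_width'],np.round(s['q'],1))
A=np.array([.568,.072]);v=p[:2]-A;th=np.degrees(np.arctan2(v[1],v[0]));print(np.hypot(*v),th)
for t in np.arange(th,193,3): print(round(t,1),np.round(A+.095*np.array([np.cos(np.radians(t)),np.sin(np.radians(t))]),4))
E
```

```text
12.7167 [0.47542365 0.09363158 0.12536881] 76.82135836203258 [ 1.89900448  0.75297769 -0.21428619] 0.023930207966447015 [ -2.9  21.8  94.1   0.   64.1 -79.7]
0.09507000180863699 166.84811719235444
166.8 [0.4755 0.0936]
169.8 [0.4745 0.0887]
172.8 [0.4737 0.0838]
175.8 [0.4732 0.0789]
178.8 [0.473  0.0739]
181.8 [0.473  0.0689]
184.8 [0.4733 0.064 ]
187.8 [0.4739 0.059 ]
190.8 [0.4747 0.0541]
```

Call:
{"api": "jog_arm", "payload": {"travel": [[-0.0005,-0.0024,0],[-0.0005,-0.0025,0],[-0.0004,-0.0024,0],[-0.0004,-0.0025,0],[-0.0003,-0.0024,0],[-0.0002,-0.0025,0],[-0.0001,-0.0025,0],[-0.0001,-0.0025,0],[0,-0.0025,0],[0,-0.0025,0],[0.0001,-0.0024,0],[0.0002,-0.0025,0],[0.0003,-0.0025,0],[0.0003,-0.0025,0],[0.0002,-0.0012,0],[0.0002,-0.0012,0],[0.0001,-0.0006,0],[0.0001,-0.0006,0],[0,0,0]], "dr": [[0,0,0.026],[0,0,0.026],[0,0,0.026],[0,0,0.026],[0,0,0.026],[0,0,0.026],[0,0,0.026],[0,0,0.026],[0,0,0.026],[0,0,0.026],[0,0,0.026],[0,0,0.026],[0,0,0.026],[0,0,0.026],[0,0,0.013],[0,0,0.013],[0,0,0.006],[0,0,0.006],[0,0,0]]}}

```text
time_s: 14.3
position: [0.4744, 0.0554, 0.1253]
tool_rot: [[-0.986, -0.17, -0.0], [-0.17, 0.986, -0.0], [0.0, -0.0, -1.0]]
ft_force: [0.3, -0.9, 0.8]
grip_width: 0.0241
```

```bash
python3 - <<'E'
from h import *
s=observe();p=np.array(s['position']);y=np.array(s['tool_rot'])[:,1];print(s['time_s'],p,np.degrees(np.arctan2(y[1],y[0])),s['ft_force'],s['grip_width'],np.round(s['q'],1))
A=np.array([.568,.072]);v=p[:2]-A;th=np.degrees(np.arctan2(v[1],v[0]));print(np.hypot(*v),th)
snap('side','side8');crop('side8',205,130,305,230,6);snap('top','top8');crop('top8',180,90,310,240,4.6)
E
```

```text
14.3 [0.47443348 0.05543076 0.12529217] 99.75966679609986 [ 0.26789722 -0.94845386  0.80267895] 0.024061276738812757 [  -7.6   21.2   95.1   -0.    63.7 -107.3]
0.09502228315041185 -169.95787404530716
```

View pics/side8_c205_130.png

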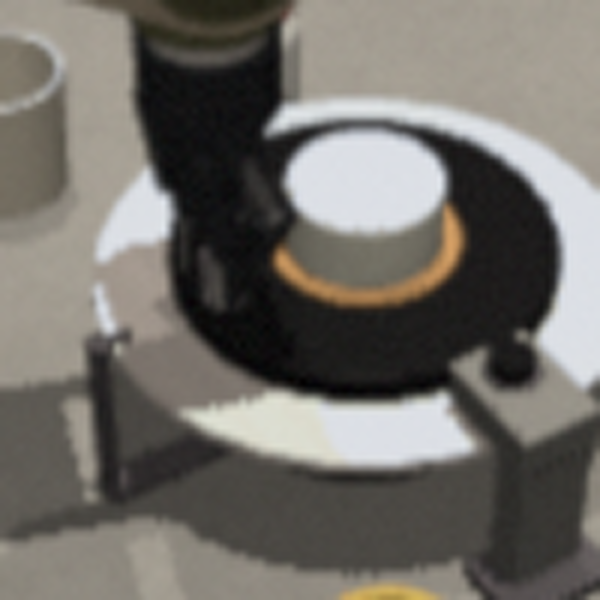

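View pics/top8_c180_90.png

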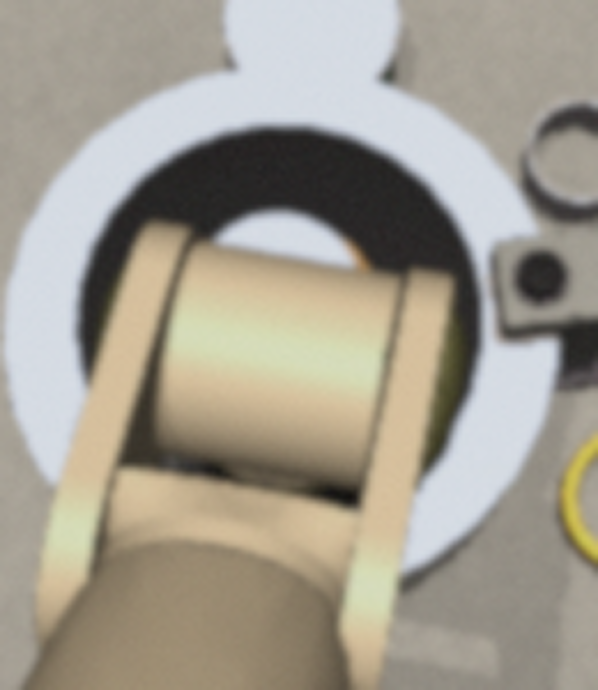

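The knob is inside the jaws, hidden in both views. I'll close lightly on it to centre it on the line, then open and lift off.

Call:
{"api": "jog_arm", "payload": {"travel": [[0,0,0],[0,0,0],[0,0,0],[0,0,0],[0,0,0]], "dr": [[0,0,0],[0,0,0],[0,0,0],[0,0,0],[0,0,0]], "jaw": 0.014, "newtons": 20}}

```text
time_s: 14.82
position: [0.4744, 0.0555, 0.1254]
tool_rot: [[-0.986, -0.169, -0.0], [-0.169, 0.986, 0.0], [0.0, 0.0, -1.0]]
ft_force: [-2.7, 0.8, 2.1]
grip_width: 0.0147
```

Call:
{"api": "jog_arm", "payload": {"travel": [[0,0,0],[0,0,0],[0,0,0],[0,0,0],[0,0,0]], "dr": [[0,0,0],[0,0,0],[0,0,0],[0,0,0],[0,0,0]], "jaw": 0.036}}

```text
time_s: 15.23
position: [0.4745, 0.0555, 0.1253]
tool_rot: [[-0.986, -0.169, 0.0], [-0.169, 0.986, -0.0], [-0.0, -0.0, -1.0]]
ft_force: [-0.4, -0.7, -0.2]
grip_width: 0.0359
```

Call:
{"api": "jog_arm", "payload": {"travel": [[0,0,0.005],[0,0,0.008],[0,0,0.012],[0,0,0.015],[0,0,0.02],[0,0,0.02],[0,0,0.015],[0,0,0.005],[0,0,0]], "dr": [[0,0,0],[0,0,0],[0,0,0],[0,0,0],[0,0,0],[0,0,0],[0,0,0],[0,0,0],[0,0,0]]}}

```text
time_s: 15.98
position: [0.4749, 0.0554, 0.2267]
tool_rot: [[-0.986, -0.169, 0.003], [-0.169, 0.986, -0.0], [-0.003, -0.001, -1.0]]
ft_force: [-0.4, -1.1, 0.0]
grip_width: 0.0359
```

Call:
{"api": "jog_arm", "payload": {"travel": [[0.003,-0.004,0],[0.006,-0.007,0],[0.0075,-0.008,0],[0.0075,-0.008,0],[0.0075,-0.008,0],[0.0075,-0.008,0],[0.0075,-0.008,0],[0.0075,-0.008,0],[0.0075,-0.008,0],[0.0075,-0.008,0],[0.0075,-0.008,0],[0.0075,-0.008,0],[0.0075,-0.008,0],[0.0075,-0.008,0],[0.0075,-0.008,0],[0.0075,-0.008,0],[0.003,-0.003,0],[0,0,0]], "dr": [[0,0,-0.07],[0,0,-0.07],[0,0,-0.07],[0,0,-0.07],[0,0,-0.07],[0,0,-0.07],[0,0,-0.07],[0,0,-0.07],[0,0,-0.07],[0,0,-0.07],[0,0,-0.07],[0,0,-0.07],[0,0,-0.07],[0,0,-0.07],[0,0,-0.07],[0,0,-0.07],[0,0,-0.07],[0,0,0]], "jaw": 0, "newtons": 30}}

```text
time_s: 17.48
position: [0.5916, -0.0712, 0.2238]
tool_rot: [[-0.521, 0.854, -0.002], [0.854, 0.521, 0.001], [0.002, -0.001, -1.0]]
ft_force: [-0.8, 1.2, 0.3]
grip_width: -0.0003
```

```bash
python3 - <<'E'
from h import *
s=observe();print(s['time_s'],s['position'],s['ft_force'],s['grip_width'])
snap('side','side9');crop('side9',205,130,345,250,5);snap('top','top9');crop('top9',170,90,310,240,4)
E
```

```text
17.4833 [ 0.59161352 -0.07115364  0.22381804] [-0.78153224  1.21278217  0.28548012] -0.00032613341512638833
```

View pics/side9_c205_130.png

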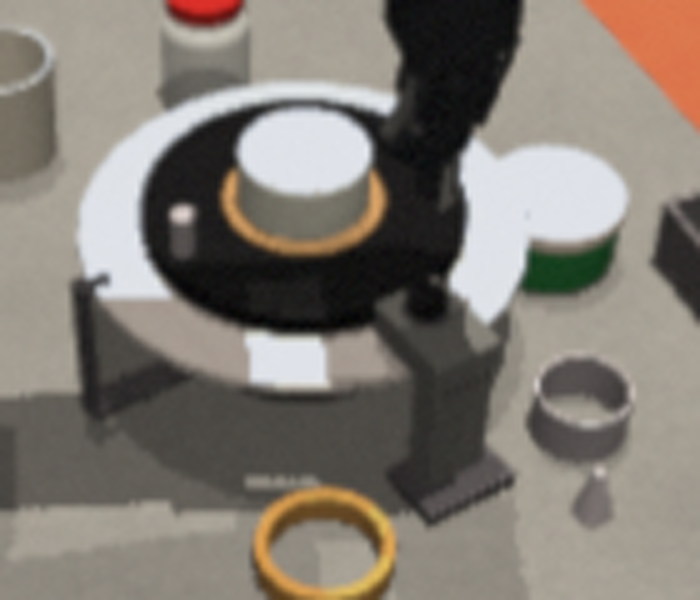

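View pics/top9_c170_90.png

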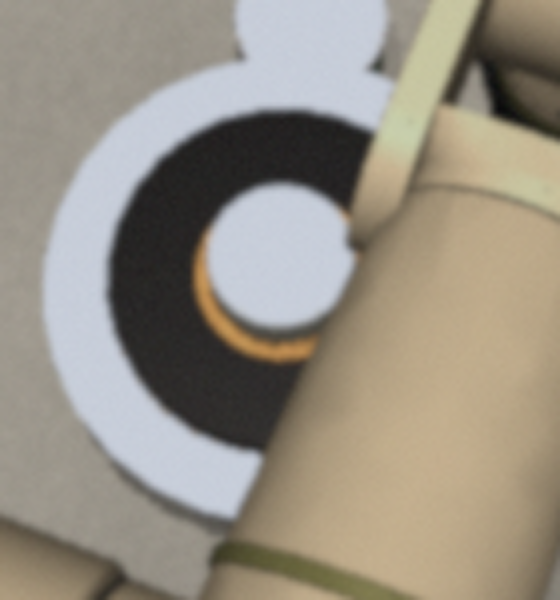

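The side crop shows the knob at (182,213) and the pointer tip at (105,281). The arm hides the knob from above.

```bash
python3 - <<'E'
from h import *
d=load('side9'); f=lambda x,y:(205+x/5,130+y/5)
k=atz(d,f(182,213),.147)[:2]; c=atz(d,f(305,152),.158)[:2]; tip=atz(d,f(106,280),.12)[:2]; post=atz(d,f(82,285),.12)[:2]
c2=atz(d,f(304,215),.113)[:2]
for n,v in(('knob',k-c),('tip',tip-c),('post',post-c),('knob-tip',k-tip)): print(n,v,np.hypot(*v),np.degrees(np.arctan2(-v[1],-v[0])))
print(k,c,tip,post)
E
```

```text
knob [-0.09234121 -0.01413247] 0.09341640802878948 8.70138421695916
tip [-0.15047322 -0.02758208] 0.15298026572148155 10.387133008065513
post [-0.16628036 -0.02612476] 0.16832011689133394 8.92890375310998
knob-tip [0.05813202 0.0134496 ] 0.05966760499751411 -166.97308286132986
[0.47742342 0.05285632] [0.56976463 0.0669888 ] [0.41929141 0.03940672] [0.40348427 0.04086404]
```

Call:
{"api": "jog_arm", "payload": {"travel": [[0.002,-0.006,0],[0.002,-0.014,0],[0.002,-0.022,0],[0.002,-0.025,0],[0.002,-0.025,0],[0.002,-0.025,0],[0.002,-0.025,0],[0.002,-0.025,0],[0.002,-0.025,0],[0.002,-0.02,0],[0,-0.012,0],[0,-0.006,0],[0,0,0]], "dr": [[0,0,0],[0,0,0],[0,0,0],[0,0,0],[0,0,0],[0,0,0],[0,0,0],[0,0,0],[0,0,0],[0,0,0],[0,0,0],[0,0,0],[0,0,0]]}}

```text
time_s: 18.67
position: [0.6111, -0.3017, 0.225]
tool_rot: [[-0.523, 0.853, -0.0], [0.853, 0.523, 0.0], [0.0, -0.0, -1.0]]
ft_force: [-0.8, 1.1, -0.4]
grip_width: -0.0
```

```bash
python3 - <<'E'
from h import *
s=observe();print(s['time_s'],s['position'],s['ft_force'],s['grip_width'])
snap('top','top10');crop('top10',170,90,320,240,4)
E
```

```text
18.6667 [ 0.61111886 -0.30171651  0.22496438] [-0.78359969  1.06144445 -0.38793272] -2.1261057115283574e-05
```

View pics/top10_c170_90.png

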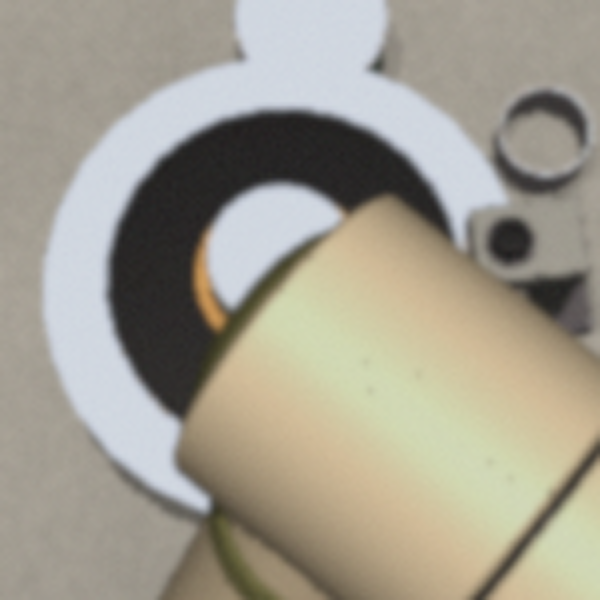

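The upper arm still hides the knob from above. From the side, the knob bears 8.7° against 8.9° for the post and 10.4° for its tip, so it is in line within about 0.03 rad. Going back to press the button.

Call:
{"api": "jog_arm", "payload": {"travel": [[-0.002,0.006,0],[-0.002,0.014,0],[-0.002,0.022,0],[-0.002,0.025,0],[-0.002,0.025,0],[-0.002,0.025,0],[-0.002,0.025,0],[-0.002,0.025,0],[-0.002,0.025,0],[-0.002,0.022,0],[0,0.014,0],[0,0.006,0],[0,0,-0.01],[0,0,-0.015],[0,0,-0.015],[0,0,-0.015],[0,0,-0.012],[0,0,-0.006],[0,0,-0.002],[0,0,0]], "dr": [[0,0,0],[0,0,0],[0,0,0],[0,0,0],[0,0,0],[0,0,0],[0,0,0],[0,0,0],[0,0,0],[0,0,0],[0,0,0],[0,0,0],[0,0,0],[0,0,0],[0,0,0],[0,0,0],[0,0,0],[0,0,0],[0,0,0],[0,0,0]]}}

```text
time_s: 20.38
position: [0.5914, -0.0671, 0.1498]
tool_rot: [[-0.523, 0.852, -0.001], [0.852, 0.523, 0.0], [0.0, -0.001, -1.0]]
ft_force: [-0.2, -0.5, -0.6]
grip_width: 0.0
```

Call:
{"api": "jog_arm", "payload": {"travel": [[0,0,0],[0,0,0]], "dr": [[0,0,0],[0,0,0]]}}

```text
time_s: 20.55
position: [0.5919, -0.0668, 0.151]
tool_rot: [[-0.523, 0.852, 0.001], [0.852, 0.523, -0.0], [-0.001, 0.001, -1.0]]
ft_force: [0.5, -0.1, 0.0]
grip_width: -0.0001
```

Call:
{"api": "jog_arm", "payload": {"travel": [[-0.001,0,-0.003],[0,0,-0.003],[0,0,-0.002],[0,0,-0.001],[0,0,-0.001],[0,0,-0.001],[0,0,-0.001],[0,0,-0.001],[0,0,-0.001],[0,0,0],[0,0,0]], "dr": [[0,0,0],[0,0,0],[0,0,0],[0,0,0],[0,0,0],[0,0,0],[0,0,0],[0,0,0],[0,0,0],[0,0,0],[0,0,0]]}}

```text
time_s: 21.47
position: [0.5904, -0.0664, 0.137]
tool_rot: [[-0.524, 0.852, 0.0], [0.852, 0.524, -0.0], [-0.0, 0.0, -1.0]]
ft_force: [-5.0, 1.7, 7.1]
grip_width: 0.0002
```

Call:
{"api": "jog_arm", "payload": {"travel": [[0,0,-0.0005],[0,0,0],[0,0,-0.0005],[0,0,0],[0,0,0]], "dr": [[0,0,0],[0,0,0],[0,0,0],[0,0,0],[0,0,0]]}}

```text
time_s: 21.88
position: [0.5904, -0.0665, 0.1361]
tool_rot: [[-0.524, 0.852, 0.0], [0.852, 0.524, -0.0], [-0.0, 0.0, -1.0]]
ft_force: [-4.1, 0.3, 7.7]
grip_width: -0.0002
```

Call:
{"api": "jog_arm", "payload": {"travel": [[0,0,-0.0005],[0,0,0],[0,0,-0.0005],[0,0,0],[0,0,0]], "dr": [[0,0,0],[0,0,0],[0,0,0],[0,0,0],[0,0,0]]}}

```text
time_s: 22.3
position: [0.5904, -0.0664, 0.1352]
tool_rot: [[-0.524, 0.852, 0.0], [0.852, 0.524, -0.0], [-0.0, 0.0, -1.0]]
ft_force: [-4.1, 0.7, 7.9]
grip_width: 0.0001
```

Call:
{"api": "jog_arm", "payload": {"travel": [[0,0,-0.0005],[0,0,0],[0,0,-0.0005],[0,0,0],[0,0,0]], "dr": [[0,0,0],[0,0,0],[0,0,0],[0,0,0],[0,0,0]]}}

```text
time_s: 22.72
position: [0.5904, -0.0664, 0.1342]
tool_rot: [[-0.524, 0.852, 0.0], [0.852, 0.524, -0.0], [-0.0, 0.0, -1.0]]
ft_force: [-3.9, 0.3, 8.2]
grip_width: -0.0
```

Call:
{"api": "jog_arm", "payload": {"travel": [[0,0,-0.0005],[0,0,0],[0,0,-0.0005],[0,0,0],[0,0,0]], "dr": [[0,0,0],[0,0,0],[0,0,0],[0,0,0],[0,0,0]]}}

```text
time_s: 23.13
position: [0.5904, -0.0665, 0.1333]
tool_rot: [[-0.524, 0.852, 0.001], [0.852, 0.524, -0.0], [-0.0, 0.0, -1.0]]
ft_force: [-4.3, 0.9, 8.5]
grip_width: -0.0001
```

Call:
{"api": "jog_arm", "payload": {"travel": [[0,0,-0.0005],[0,0,0],[0,0,-0.0005],[0,0,0],[0,0,0]], "dr": [[0,0,0],[0,0,0],[0,0,0],[0,0,0],[0,0,0]]}}

```text
time_s: 23.55
position: [0.5904, -0.0664, 0.1324]
tool_rot: [[-0.524, 0.852, 0.001], [0.852, 0.524, -0.0], [-0.001, 0.0, -1.0]]
ft_force: [-4.1, 0.9, 9.1]
grip_width: 0.0001
```

Call:
{"api": "jog_arm", "payload": {"travel": [[0,0,-0.0003],[0,0,0],[0,0,0]], "dr": [[0,0,0],[0,0,0],[0,0,0]]}}

```text
time_s: 23.8
position: [0.5904, -0.0664, 0.1321]
tool_rot: [[-0.524, 0.852, 0.001], [0.852, 0.524, -0.0], [-0.001, 0.0, -1.0]]
ft_force: [-4.0, 1.5, 9.1]
grip_width: 0.0004
```

Call:
{"api": "jog_arm", "payload": {"travel": [[0,0,-0.0003],[0,0,0],[0,0,0]], "dr": [[0,0,0],[0,0,0],[0,0,0]]}}

```text
time_s: 24.05
position: [0.5904, -0.0665, 0.1318]
tool_rot: [[-0.524, 0.852, 0.001], [0.852, 0.524, -0.0], [-0.001, 0.0, -1.0]]
ft_force: [-3.1, 0.7, 8.8]
grip_width: -0.0
```

Call:
{"api": "jog_arm", "payload": {"travel": [[0,0,-0.0003],[0,0,0],[0,0,0]], "dr": [[0,0,0],[0,0,0],[0,0,0]]}}

```text
time_s: 24.3
position: [0.5904, -0.0665, 0.1315]
tool_rot: [[-0.524, 0.852, 0.001], [0.852, 0.524, -0.0], [-0.001, 0.0, -1.0]]
ft_force: [-3.9, 1.2, 8.9]
grip_width: 0.0001
```

Call:
{"api": "jog_arm", "payload": {"travel": [[0,0,-0.0003],[0,0,0],[0,0,0]], "dr": [[0,0,0],[0,0,0],[0,0,0]]}}

```text
time_s: 24.55
position: [0.5904, -0.0665, 0.1313]
tool_rot: [[-0.524, 0.852, 0.001], [0.852, 0.524, -0.0], [-0.001, 0.0, -1.0]]
ft_force: [-4.4, 1.4, 9.9]
grip_width: -0.0001
```

Call:
{"api": "jog_arm", "payload": {"travel": [[0,0,-0.0003],[0,0,0],[0,0,0]], "dr": [[0,0,0],[0,0,0],[0,0,0]]}}

```text
time_s: 24.8
position: [0.5904, -0.0665, 0.1312]
tool_rot: [[-0.524, 0.852, 0.001], [0.852, 0.524, -0.0], [-0.001, 0.0, -1.0]]
ft_force: [-6.0, 2.0, 11.4]
grip_width: 0.0002
```

Call:
{"api": "jog_arm", "payload": {"travel": [[0,0,-0.0003],[0,0,0],[0,0,0]], "dr": [[0,0,0],[0,0,0],[0,0,0]]}}

```text
time_s: 25.05
position: [0.5904, -0.0665, 0.1312]
tool_rot: [[-0.524, 0.852, 0.001], [0.852, 0.524, -0.001], [-0.001, 0.001, -1.0]]
ft_force: [-5.3, 1.4, 13.8]
grip_width: 0.0001
```

Now at the stop (131.2 mm), with about 8 N per mm of command. One more small step to reach 15–18 N.

Call:
{"api": "jog_arm", "payload": {"travel": [[0,0,-0.0003],[0,0,0],[0,0,0]], "dr": [[0,0,0],[0,0,0],[0,0,0]]}}

```text
time_s: 25.3
position: [0.5905, -0.0665, 0.1312]
tool_rot: [[-0.524, 0.852, 0.001], [0.852, 0.524, -0.001], [-0.001, 0.001, -1.0]]
ft_force: [-6.7, 1.6, 14.1]
grip_width: 0.0002
```

Call:
{"api": "jog_arm", "payload": {"travel": [[0,0,0],[0,0,0]], "dr": [[0,0,0],[0,0,0]]}}

```text
time_s: 25.47
position: [0.5904, -0.0664, 0.1312]
tool_rot: [[-0.524, 0.852, 0.001], [0.852, 0.524, -0.001], [-0.001, 0.001, -1.0]]
ft_force: [-7.0, 1.9, 15.4]
grip_width: 0.0003
```

Call:
{"api": "jog_arm", "payload": {"travel": [[0,0,-0.0002],[0,0,0],[0,0,0]], "dr": [[0,0,0],[0,0,0],[0,0,0]]}}

```text
time_s: 25.72
position: [0.5905, -0.0665, 0.1312]
tool_rot: [[-0.524, 0.852, 0.002], [0.852, 0.524, -0.001], [-0.001, 0.001, -1.0]]
ft_force: [-7.7, 2.0, 17.1]
grip_width: -0.0002
```

Call:
{"api": "jog_arm", "payload": {"travel": [[0,0,0.001],[0,0,0.001],[0,0,0.001],[0,0,0.001],[0,0,0.001],[0,0,0.001],[0,0,0.001],[0,0,0.001],[0,0,0],[0,0,0]], "dr": [[0,0,0],[0,0,0],[0,0,0],[0,0,0],[0,0,0],[0,0,0],[0,0,0],[0,0,0],[0,0,0],[0,0,0]]}}

```text
time_s: 26.55
position: [0.5905, -0.0666, 0.1368]
tool_rot: [[-0.524, 0.852, -0.0], [0.852, 0.524, 0.0], [0.0, -0.0, -1.0]]
ft_force: [1.2, -0.4, -0.4]
grip_width: -0.0002
```

At 136.8 mm there is no force now, where it was 7 N with the brake off. The button has latched low, so the brake is on. I'll lift and retreat to clear the view.

Call:
{"api": "jog_arm", "payload": {"travel": [[0,0,0.006],[0,0,0.015],[0,0,0.02],[0,0,0.025],[0,0,0.025],[0,0,0.015],[0,0,0]], "dr": [[0,0,0],[0,0,0],[0,0,0],[0,0,0],[0,0,0],[0,0,0],[0,0,0]]}}

```text
time_s: 27.13
position: [0.5915, -0.0668, 0.2469]
tool_rot: [[-0.524, 0.852, 0.007], [0.852, 0.524, -0.002], [-0.005, 0.005, -1.0]]
ft_force: [0.2, -0.3, 0.8]
grip_width: 0.0002
```

Call:
{"api": "jog_arm", "payload": {"travel": [[-0.005,-0.005,0],[-0.012,-0.012,0],[-0.02,-0.02,0],[-0.024,-0.025,0],[-0.025,-0.026,0],[-0.025,-0.026,0],[-0.025,-0.026,0],[-0.025,-0.026,0],[-0.025,-0.026,0],[-0.025,-0.026,0],[-0.025,-0.026,0],[-0.025,-0.026,0],[-0.025,-0.026,0],[-0.025,-0.026,0],[-0.025,-0.026,0],[-0.025,-0.026,0],[-0.025,-0.026,0],[-0.02,-0.02,0],[-0.01,-0.01,0],[0,0,0]], "dr": [[0,0,-0.09],[0,0,-0.09],[0,0,-0.09],[0,0,-0.09],[0,0,-0.09],[0,0,-0.09],[0,0,-0.09],[0,0,-0.09],[0,0,-0.09],[0,0,-0.09],[0,0,-0.09],[0,0,-0.09],[0,0,-0.09],[0,0,-0.09],[0,0,-0.09],[0,0,-0.09],[0,0,-0.09],[0,0,-0.09],[0,0,-0.09],[0,0,0]]}}

```text
time_s: 28.8
position: [0.1723, -0.4981, 0.2416]
tool_rot: [[0.919, 0.394, -0.001], [0.394, -0.919, 0.002], [0.0, -0.002, -1.0]]
ft_force: [-0.6, 0.3, -0.3]
grip_width: -0.0001
```

```bash
python3 - <<'E'
from h import *
s=observe();print(s['time_s'],s['position'],s['ft_force'])
snap('side','side11');crop('side11',205,110,345,260,4);snap('top','top11');crop('top11',170,70,350,240,4.4)
E
```

```text
28.8 [ 0.17230308 -0.49805782  0.24164375] [-0.60544737  0.25652093 -0.31206167]
```

View pics/top11_c170_70.png

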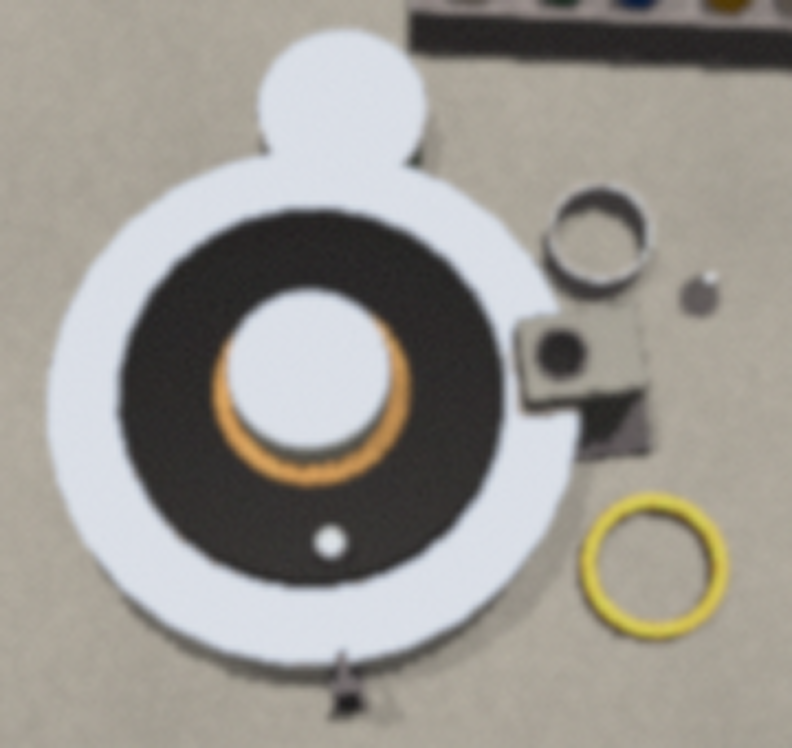

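View pics/side11_c205_110.png

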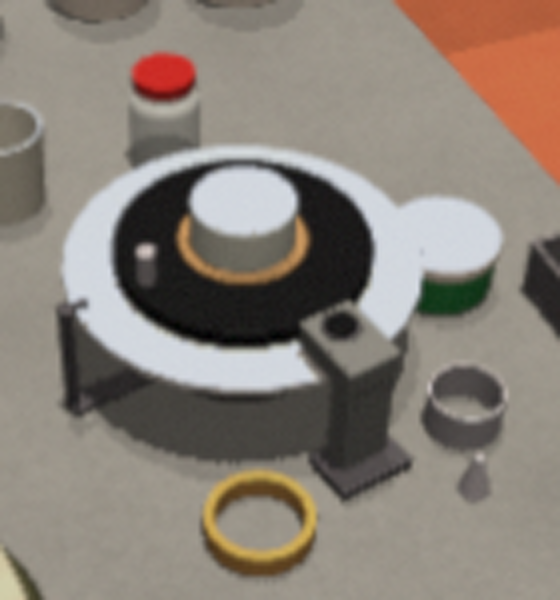

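```bash
python3 - <<'E'
from h import *
d=load('top11'); f=lambda x,y:(170+x/4.4,70+y/4.4)
k=atz(d,f(330,542),.147)[:2]; c=atz(d,f(310,369),.158)[:2]; c2=atz(d,f(311,397),.113)[:2]; tip=atz(d,f(342,655),.12)[:2]; post=atz(d,f(346,690),.12)[:2]
for cc in(c,c2):
  for n,v in(('knob',k-cc),('tip',tip-cc),('post',post-cc)): print(n,v,np.hypot(*v),np.degrees(np.arctan2(-v[1],-v[0])))
a=cv2.imread('pics/top0.png').astype(int);b=cv2.imread('pics/top11.png').astype(int);D=np.abs(a-b).sum(2)[:255];D=cv2.GaussianBlur(D.astype(np.float32),(3,3),0)>60
n,l,st,ce=cv2.connectedComponentsWithStats(D.astype(np.uint8));print([list(x) for x in st[1:] if x[4]>8])
E
```

```text
knob [-0.09311586 -0.01626976] 0.09452655086623356 9.911013857087971
tip [-0.15075696 -0.02562167] 0.1529187048765377 9.64545493667878
post [-0.1697998  -0.02894819] 0.17224973242778518 9.675010288340014
knob [-0.08964437 -0.01726932] 0.09129261647976421 10.904026437039882
tip [-0.14728546 -0.02662122] 0.14967196558360718 10.245356239134619
post [-0.16632831 -0.02994775] 0.1690028790768831 10.206860674110235
[[np.int32(200), np.int32(168), np.int32(10), np.int32(10), np.int32(75)], [np.int32(240), np.int32(188), np.int32(10), np.int32(10), np.int32(71)]]
```

In the top view the knob is within about 0.01 rad of the post line. Only the knob has changed between the first and last top pictures, so the bystanders in view are unmoved. The button now sits visibly lower in the side view. Handing in.

```bash
python3 -c "
from rig import *
print(close_job(), observe()['time_s'])"
```

```text
the job is handed in; nothing more can be done
the job is handed in; nothing more can be done
```

The turntable's knob is in line with the pointer post and the brake is on. I handed the job in shortly after 29 s of the 72 s allowed.

- **Brake state at the start:** a gentle half press found the button top at 141 mm. It gave under about 7 N, so the brake was off. That was more force than the 2.5 N given for first movement, but both the height and the give fit only the off state.
- **Turning:** I turned the platter about 70° counter-clockwise with the jaws loosely around the knob, starting below 0.1 rad/s. I then closed the jaws lightly to centre the knob before letting go.
- **Setting the brake:** I pressed slowly to the stop at 131.2 mm with about 17 N vertical, about 19 N in total because of some sideways friction. After release there was no force at 136.8 mm, where it had been 7 N before, so the button latched low. The last side picture also shows it lower. I did not measure the shoe force directly or push the platter to test it.
- **Last alignment check:** the final top view has the knob within about 0.7° (0.01 rad) of the pointer line. An earlier side view gave 0.2° against the post but 1.7° (0.03 rad) against its tip. Both are inside the 0.08 rad limit.
- **Bystanders:** comparing the first and last top pictures showed no change other than the knob. I left the lower part of the picture, where the arm and spatula are, out of that comparison. The arm never went low near the spatula.

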